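# Set the antenna coupler's capacitor with the plastic tuning tool

## Robot

A 6-joint arm with a two-finger parallel gripper is mounted at the origin on the work surface. World frame = base frame: x ahead of the robot, y to its left, z up, the work surface at z = 0. Lengths are in mm, angles in rad, forces in N, time in s.
With the tool pointing down it reaches from about 350 to 975 mm from the base axis. Payload 7.1 kg.
Tool frame: the origin (TCP) lies between the finger pads; the fingertips stand 17 mm ahead of it and the grasp point (between the pads) lies 2 mm behind it (tip_reach is the y of the fingertips in the tool frame, in mm); y points along the fingers, x is the direction in which the jaws open and shut, and the axes are right-handed (so a half turn about y gives the same grasp; the last joint's range is limited). The gripper opens to 88 mm and grips with 3 to 60 N. Pads are 20 mm wide; open, the fingers measure 115 mm over their backs; the gripper's body (75 mm by 178 mm) begins 61 mm behind the grasp point.
Start: joints at [-1.337, 0.423, 1.63, -0, 1.089, -0.019], TCP at [156.341, -605.113, 239.675] pointing down, gripper open.
Joint ranges: [-3, 3], [-0.9, 2.11], [0.09, 2.58], [-1.31, 4.45], [0.11, 2.69], [-2.54, 2.54]. Speed limits (rad/s): [2.39, 2.39, 3.01, 3.14, 3.14, 3.14].

## Interface

Orientations are given as a rotation vector (axis times angle).
In Python, from workcell import get_obs, get_image, camera_model, close_job, silhouettes, tip_of, tip_reach gives the robot as it stands. The module is installed in compiled form; this text tells all that it offers.
- The arm moves only by the tool arm_command, never from a script. Its argument "targets" is a list of rows, each a list of 4 numbers: the shift along the tool's x, y, z in mm, then the turn about the tool's y in rad. A call has 1 to 20 rows; each row shifts and turns the commanded pose from where the row before left it, along the tool's axes as they then stand; what a row does not reach is not made up. A row lasts 1/12 s, in which the tool goes at most 41.7 mm and 7.16 degrees, less where a joint would pass 70% of its speed; a pose out of reach is approached as far as the arm can. A call is refused whole if a number of a shift passes 41.7 or a number of a turn 0.125, either way. A call with a gripper value outside its range is refused whole. "gripper" is the opening in per cent of the stroke, from 0 (shut) to 100 (fully open), set as the call begins (left out, the last holds). The fingers move at their own pace and stop on an object; the grip force is fixed at half the most. Time passes only in rows, so rows that do not move let the fingers close. It gives the time, the measured TCP pose, the force and the opening at its end, in the units of the state.
- get_obs(): the state, without advancing time (a new reading comes with each control period).
- get_image(name): name is "scene" or "top" or "wrist"; returns the picture (420x560x3 uint8, blue, green, red); there is no depth.
- camera_model(name): a dict with "mtx" (3x3 intrinsics, pixels), "position" and "orientation" of the camera in the world. Camera axes: x right, y up, looking along -z (the intrinsics and any distortion apply to the point x, -y, -z); pixel columns grow to the right and rows downward; lengths in mm; the calibration is good to about 2 mm. A picture is of the moment at which its call begins: read the wrist's pose just before it. camera_model takes no time and is no camera call; for the wrist camera it gives the pose at the moment of the call.
- close_job(): hands the job in, once; it reports no verdict.
Trained networks look in the newest picture that a camera, given by its name, has taken for a name from the list of things; names that differ only in an ending like _2 or _b are one class to them, and where a whole thing is asked for, a point or a joint stands for the part that bears it (a point fixed in the world has none). Each returns a list of dicts, best first, with "conf" (0 to 1); they miss things now and then, are a little off and sometimes report something else, mostly with a low value. They report only what shows in the picture. A call takes as long as a camera call. They do not tell look-alikes from the thing itself.
- silhouettes(camera, thing): "pixels" (420x560 bool, what is visible of it) and "at" ([column, row] in pixels, amid what is visible of it).
- tip_of(camera, thing): "at" ([column, row] in pixels: a listed point, or the origin of a listed thing).
The state is a dict: "t": time; "qpos": joint angles; "qvel": joint speeds; "joint_torque": joint torques, N m; "ee_pos": TCP position; "orientation": TCP orientation; "ft_force": force on the tool from outside, world axes, zero at the start; "moment": the same for the moment, N m; "width": finger opening in mm.
Only numpy, scipy, OpenCV 4.12 (cv2) and the standard library are available. Lean on these libraries where they do the work, as an engineer would, in place of code of your own. Each camera call takes 0.05 s, during which the arm holds its last target. There are 200 camera calls.

## Task

The village radio's antenna coupler stands on the bench with its cover off. Take the white plastic tuning tool lying across the wooden tray, set its hooded end upright over the slotted shaft of the big middle capacitor with the blade down in the slot, and with it turn the shaft clockwise until the pointer is in line with the index tab on the scale's rim; then lift the tool off without losing the setting and stand it, either end down, in the empty middle opening of the dark wooden stand box and let go of it. Turn the shaft only with the tool and keep fingers and arm off it, leave the index tab and the small trimmer as they are set, and do not push the other things about.

Things in the scene. Friction and masses are not known exactly. Their poses are not given: they have to be found in the camera images.
- tuner: white plastic tuning tool, 165 mm long, octagonal, 24 mm across flats, about 70 g. Own x runs along it from butt to hooded end. Origin on its underside as it lies, 75 mm from the butt, about at the centre of mass; the axis is at own z +12 mm. Handle from x -75 to +28, neck 18 mm thick to +46, hood to +90 mm. Starts lying level across the tray, flats up, down and sideways, hood away from the robot
- tuner_mouth (a point): centre of the hood's open mouth, on the tool's axis (own z +12 mm). The hood is a socket 15.8 mm across inside, flared to 22.4 mm over its last 4 mm, and fits over the 14 mm shaft; with it there the tool stands by itself when let go, leaning up to about 5 degrees
- tuner_blade (a point): middle of the free edge of the flat screwdriver blade inside the hood, 32 mm inside the mouth; the blade is 14 mm wide along the tool's own y and 2.6 mm thick along its own z, and 7 mm long
- tuner_butt (a point): centre of the plain butt end of the tool, on its axis
- trimmer: rotor of the big capacitor in the middle of the coupler: upright brass shaft, slotted end up, 14 mm across, free from 70 to 110 mm above the bench, steel pointer below. Origin on the shaft axis at bench height, own z up, own x along the pointer and along the slot. Starts near its anticlockwise stop; to be turned clockwise (from above) by 0.8 to 2.8 rad; takes 0.03 N m and stays where left
- slot (a point): middle of the slot's floor on the shaft axis, 104 mm above the bench; the slot is 4.4 mm wide, 6 mm deep, open at both ends
- pointer_tip (a point): tip of the dark steel pointer on the rotor, 45 mm from the shaft axis, 66.5 mm above the bench
- index_tip (a point): inner point of the dark steel index tab that rides on the rim of the scale, 46.5 mm from the shaft axis, 66.5 mm above the bench: the mark for the pointer. It can be pushed round by accident and must stay as set
- padder_tip (a point): tip of the short pointer of the small second trimmer at one end of the coupler, 23 mm from its axis, 61 mm above the bench; its slotted shaft is 10 mm across, top at 74 mm. Leave it alone
- coupler: antenna coupler, cover off: aluminium chassis 164 (own x) by 244 mm (own y), fixed. Origin under its centre, on the big capacitor's axis; the capacitor's white scale disc is 114 mm across, top at 62 mm. Own -x side: front panel 68 mm high. Coil, 42 mm across, 98 mm high, at x +35, y +89 mm; post insulator 62 mm high at x +50, y -92; small trimmer at x -35, y -92 mm
- tray: open wooden tray, 126 mm (own x) by 190 mm (own y), 40 mm high, walls and floor 8 mm, fixed. Origin: centre of its underside. The tool lies across it roughly along the tray's own x
- stand_box: dark wooden box 66 (own x) by 178 mm (own y), 100 mm high, fixed, with three openings 46 by 46 mm at own y -56, 0 and +56 mm, floor at 10 mm. Origin under its centre. Carved figures stand in the outer openings, heads 153 mm above the bench; the middle one is empty. Box and coupler stand left and right of the tray, either way round
- pocket (a point): centre of the floor of the middle, empty opening of the stand box, 10 mm above the bench (own axes as the box's)
- figure_a: carved figure in green cloth, 143 mm tall, 42 mm across, loose in one outer opening of the stand box; origin under its foot
- figure_b: carved figure in orange cloth, same size, loose in the other outer opening; origin under its foot
- figure_c: carved figure in yellow cloth, 165 mm tall, 49 mm across, standing loose beyond the tray; origin under its foot
- bottle: amber bottle, 200 mm tall, 68 mm across, loose beyond the tray; origin under its foot
- bowl: terracotta bowl, 124 mm across, 55 mm high, loose, at the back right; origin under its foot
- jar: glass jar with steel lid, 72 mm across, 90 mm tall, loose, at the back left; origin under its foot
- screwdriver: steel screwdriver with wooden handle, 190 mm, lying at the front left, not for this job; origin at its middle underneath
- wrench: steel wrench, 160 mm, lying at the front right; origin at its middle underneath
Mind the look-alikes: they are no part of the job. There is more than one size of the tuner; the one meant has the size given above.

How it is judged (in metres and radians):
On the way, in this order (a step that is already met when the one before it is completed fails the run):
1. the tool stands upright on the slotted shaft with its blade down in the slot (distance between tuner_blade and slot below 0.0035 m and angle between the x axis of tuner and the z axis of trimmer, either way round below 0.2 rad), for 0.2 s.
2. with the blade still in the slot, the pointer is brought in line with the index tab (distance between tuner_blade and slot below 0.0045 m and angle between the x axis of tuner and the z axis of trimmer, either way round below 0.2 rad and horizontal distance between pointer_tip and index_tip below 0.005 m), for 0.2 s.
At the end, for the whole second after the job is handed in: the pointer's tip is within 5 mm of the index tab's point, and the tuning tool stands, let go and not falling (under 0.1 m/s; a slight rocking is allowed), in the middle opening of the stand box, one end within 24 mm of the opening's centre lines and less than 45 mm above the bench (horizontal distance between pointer_tip and index_tip below 0.005 m and ((x of tuner_mouth in the frame of pocket between -0.024 and 0.024 m and y of tuner_mouth in the frame of pocket between -0.024 and 0.024 m and height (world z) of tuner_mouth below 0.045 m) or (x of tuner_butt in the frame of pocket between -0.024 and 0.024 m and y of tuner_butt in the frame of pocket between -0.024 and 0.024 m and height (world z) of tuner_butt below 0.045 m)) and linear speed of tuner below 0.1 m/s); the robot touches nothing.
It fails at once if the fingers or the arm touch the capacitor's shaft or pointer (contact force between any of the fingers, the arm and trimmer above 1 N).
It fails at once if the index tab is pushed more than 3 mm out of its setting (distance of index_tip from where it was at the start of the episode above 0.003 m).
It fails at once if the small trimmer's pointer is moved more than 4 mm (distance of padder_tip from where it was at the start of the episode above 0.004 m).
It fails at once if a bystander is pushed or knocked: a figure more than 20 mm, the bottle, bowl or jar more than 25 mm, the screwdriver or wrench more than 30 mm (distance of any of figure_a, figure_b, figure_c from where it was at the start of the episode above 0.02 m or distance of any of bottle, bowl, jar from where it was at the start of the episode above 0.025 m or distance of any of screwdriver, wrench from where it was at the start of the episode above 0.03 m).
It also fails if it takes over 72 s, if anything falls off the work surface, if the arm or the gripper's body presses on something with over 40 N, if the wrist force passes 120 N, or if a joint passes its speed limit or range.

## Working session

There is one attempt and no reset: what is moved stays moved. The work goes in short steps, Python scripts to look and compute and a tool call to move; the robot and the scene stay as the last step left them, time stands still between calls to the robot, and variables do not carry over. Pictures are saved under pics/ and viewed, about 8 in all and at most 12, crops included, and the job is handed in when it is done.

Besides the shell and the picture viewer there is one more tool, called after "Emit:" as name(argument=value, ...) on one line, values as JSON. arm_command: Moves the arm, as the interface text tells. Its arguments: {"type":"object","properties":{"targets":{"type":"array","items":{"type":"array","items":{"type":"number"}}},"gripper":{"type":"number"}},"required":["targets"]}

```bash
mkdir -p pics; cat > h.py <<'E'
import numpy as np, cv2
from scipy.spatial.transform import Rotation as R
from workcell import *
def ray(c,px,m=None):
    m=m or camera_model(c); K=np.array(m["mtx"]); o=np.array(m["orientation"],float)
    Rm=R.from_rotvec(o).as_matrix() if o.size==3 else (o if o.shape==(3,3) else None)
    d=np.linalg.inv(K)@np.array([px[0],px[1],1.0]); d=np.array([d[0],-d[1],-d[2]])
    return np.array(m["position"],float),Rm@d
def atz(c,px,z,m=None):
    p,d=ray(c,px,m); return p+d*(z-p[2])/d[2]
def proj(c,X,m=None):
    m=m or camera_model(c); K=np.array(m["mtx"]); o=np.array(m["orientation"],float)
    Rm=R.from_rotvec(o).as_matrix() if o.size==3 else o
    v=Rm.T@(np.array(X,float)-np.array(m["position"])); v=K@np.array([v[0],-v[1],-v[2]]); return v[:2]/v[2]
def tri(c1,p1,c2,p2,m1=None,m2=None):
    a,d=ray(c1,p1,m1); b,e=ray(c2,p2,m2); d/=np.linalg.norm(d); e/=np.linalg.norm(e)
    s=np.linalg.lstsq(np.c_[d,-e],b-a,rcond=None)[0]
    P,Q=a+s[0]*d,b+s[1]*e; return (P+Q)/2,np.linalg.norm(P-Q)
E
python3 - <<'E'
from h import *
np.set_printoptions(precision=3,suppress=True)
o=get_obs(); print(o)
for c in("scene","top"):
    print(c,camera_model(c)); im=get_image(c); cv2.imwrite(f"pics/{c}0.png",im)
    for t,z in [("tuner",0),("tuner_mouth",0),("tuner_butt",0),("slot",104),("pointer_tip",66.5),("index_tip",66.5),("padder_tip",61),("coupler",0),("tray",0),("stand_box",0),("pocket",10),("figure_a",0),("bottle",0),("bowl",0),("jar",0)]:
        print(t,[(round(r["conf"],2),np.round(r["at"],1),np.round(atz(c,r["at"],z),0)[:2]) for r in tip_of(c,t)[:3]])
E
```

```text
{'t': 0.0, 'qpos': array([-1.337,  0.424,  1.631, -0.   ,  1.089, -0.019]), 'qvel': array([-0.   , -0.   , -0.002, -0.   ,  0.   , -0.002]), 'joint_torque': array([ -0.   , -54.462, -27.368,   0.064,   0.023,  -0.   ]), 'ee_pos': array([ 156.216, -604.589,  238.912]), 'orientation': array([-1.317,  1.022, -1.02 ]), 'ft_force': array([-0.749,  0.181, -0.325]), 'moment': array([ 0.032, -0.035,  0.014]), 'width': 87.9958681558586}
scene {'mtx': array([[436.854,   0.   , 278.725],
       [  0.   , 436.854, 208.386],
       [  0.   ,   0.   ,   1.   ]]), 'position': array([ 989.97 ,  340.639, 1043.66 ]), 'orientation': array([0.276, 0.628, 2.201])}
tuner [(0.75, array([210.9, 106.1]), array([ 351., -508.])), (0.58, array([298. , 214.4]), array([490., -29.])), (0.38, array([369.7, 282.7]), array([530., 237.]))]
tuner_mouth [(0.95, array([278.3, 239.8]), array([585., -19.])), (0.8, array([238.5,  79.2]), array([ 201., -524.]))]
tuner_butt [(0.98, array([310.5, 191.7]), array([408., -49.])), (0.83, array([180.1, 114.4]), array([ 441., -559.]))]
slot [(0.66, array([398.6, 305.7]), array([580.
[... 1817 characters left out ...]
ray([141.2, 183.7]), array([607., 316.]))]
padder_tip []
coupler [(0.61, array([139.3, 199. ]), array([569., 338.]))]
tray [(0.6, array([250.5, 212.7]), array([521., -17.])), (0.23, array([182.6, 147.6]), array([736., 201.]))]
stand_box [(0.69, array([346.2, 205.8]), array([ 540., -323.]))]
pocket [(0.78, array([342.4, 209.7]), array([ 526., -308.]))]
figure_a [(0.61, array([363.3, 205.9]), array([ 539., -377.])), (0.59, array([255.2, 142. ]), array([752., -34.])), (0.48, array([325.8, 210.5]), array([ 525., -257.]))]
bottle [(0.83, array([217.9, 148.1]), array([733.,  87.]))]
bowl [(0.76, array([329.4, 151. ]), array([ 719., -274.]))]
jar [(0.79, array([180. , 147.9]), array([735., 210.]))]
```

```bash
python3 - <<'E'
import cv2
a=cv2.imread("pics/scene0.png");b=cv2.imread("pics/top0.png")
cv2.imwrite("pics/v1.png",cv2.resize(a,None,fx=1.42,fy=1.42,interpolation=3))
cv2.imwrite("pics/v2.png",cv2.resize(b[100:330,70:450],None,fx=2.1,fy=2.1,interpolation=3))
E
```

```text
(no output)
```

View pics/v1.png

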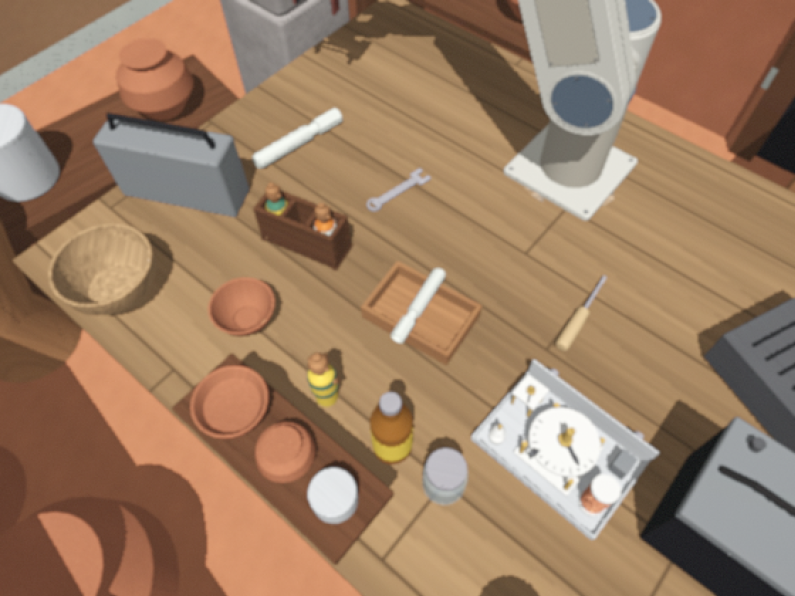

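View pics/v2.png

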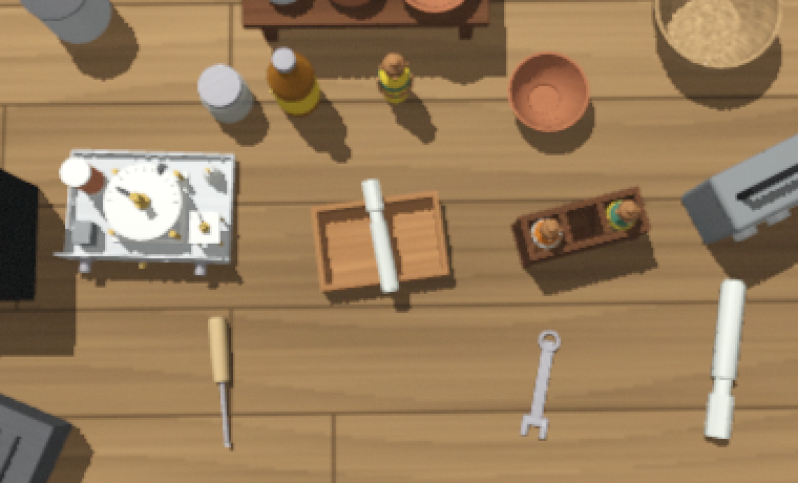

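The tool in the tray (v1 at 420,305) is the 165 mm one. The other white tool (v1 at 298,138; v2 at 725,360) measures about 230 mm, so it is a look-alike. The coupler is on the left and the box on the right. The pointer faces forward-left and the index tab forward-right.

```bash
python3 - <<'E'
from h import *
np.set_printoptions(precision=3,suppress=True)
o=get_obs(); print(R.from_rotvec(o["orientation"]).as_matrix())
S={"mouth":((278.3,239.8),(246.5,184.6)),"butt":((310.5,191.7),(255.4,237.7)),"slot":((398.6,305.7),(132.5,193.8)),"ptr":((406.8,325.6),(120.7,188)),"idx":((379,317),(141.2,183.7)),"pocket":((214.7,163.9),(342.4,209.7)),"lmouth":((238.5,79.2),(408.9,306.1)),"lbutt":((180.1,114.4),(417,233.4))}
for k,(a,b) in S.items():
    P,e=tri("scene",a,"top",b); print(k,P.round(1),round(e,1))
for k in("mouth","butt"): print(k,atz("scene",S[k][0],52)[:2],atz("top",S[k][1],52)[:2])
m=camera_model("wrist"); print(m)
im=cv2.imread("pics/top0.png"); cv2.imwrite("pics/v3.png",cv2.resize(im[165:260,220:290],None,fx=6,fy=6,interpolation=3))
E
```

```text
[[ 0.25  -0.     0.968]
 [-0.968  0.     0.25 ]
 [-0.    -1.     0.   ]]
mouth [603.2  -5.1  44.5] 2.8
butt [436.8 -31.1  50.6] 3.2
slot [572.9 330.4  93.4] 8.5
ptr [593.7 369.4  79.5] 10.4
idx [609.9 311.5  62.2] 11.7
pocket [ 525.3 -307.5   31.5] 6.3
lmouth [ 223.7 -499.3   30.3] 0.5
lbutt [ 448.8 -541.6   17. ] 4.9
mouth [605.364  -1.275] [602.691  -6.492]
butt [436.732 -29.216] [437.554 -32.522]
{'mtx': array([[339.906,   0.   , 280.538],
       [  0.   , 339.906, 210.753],
       [  0.   ,   0.   ,   1.   ]]), 'position': array([ 234.322, -585.147,  384.448]), 'orientation': array([-0.254,  0.196, -1.307])}
```

View pics/v3.png

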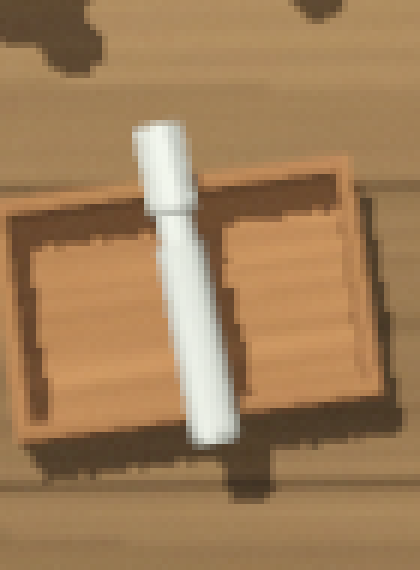

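Emit:
arm_command(targets=[[-24.1,0,22.5,0],[-24.1,0,22.5,0],[-24.1,0,22.5,0],[-24.1,0,22.5,0],[-24.1,0,22.5,0],[-24.1,0,22.5,0],[-24.1,0,22.5,0],[-24.1,0,22.5,0],[-24.1,0,22.5,0],[-24.1,0,22.5,0],[-24.1,0,22.5,0],[-24.1,0,22.5,0],[-24.1,0,22.5,0],[-24.1,0,22.5,0],[-24.1,0,22.5,0],[-24.1,0,22.5,0],[-24.1,0,22.5,0],[-24.1,0,22.5,0],[-24.1,0,22.5,0],[-24.1,0,22.5,0]], gripper=100)

```text
t: 3.27
ee_pos: [472.1, -24.2, 239.9]
orientation: [-1.318, 1.02, -1.021]
ft_force: [-0.1, 0.5, 1.0]
width: 88.0
```

Emit:
arm_command(targets=[[0,0,0,-0.12],[0,0,0,-0.12],[0,0,0,-0.12],[0,0,0,-0.12],[0,0,0,-0.12],[0,0,0,-0.12],[0,0,0,-0.12],[0,0,0,-0.12],[0,0,0,-0.12],[0,0,0,-0.12],[0,0,0,-0.12],[0,0,0,-0.12],[0,0,0,-0.12],[0,0,0,-0.12],[0,0,0,-0.12],[0,0,0,-0.12],[0,0,0,-0.12],[0,0,0,-0.12]])

```text
t: 4.77
ee_pos: [471.5, -25.9, 239.8]
orientation: [-1.468, -0.663, 0.662]
ft_force: [-0.2, -0.4, 0.1]
width: 87.7
```

Emit:
arm_command(targets=[[0,0,0,-0.12],[0,0,0,-0.12],[0,0,0,-0.12],[0,0,0,-0.12],[0,0,0,-0.12],[0,0,0,-0.12],[0,0,0,-0.12],[0,0,0,-0.04],[0,0,0,0]])

```text
t: 5.52
ee_pos: [471.5, -25.9, 239.8]
orientation: [-1.133, -1.321, 1.321]
ft_force: [1.3, -0.1, 0.4]
width: 87.5
```

```bash
cat > w.py <<'E'
from h import *
import sys
np.set_printoptions(precision=3,suppress=True)
def st():
    o=get_obs(); M=R.from_rotvec(o["orientation"]).as_matrix()
    print("t",o["t"],"pos",o["ee_pos"],"xang",np.degrees(np.arctan2(M[1,0],M[0,0])).round(2),"zang",np.degrees(np.arctan2(M[1,2],M[0,2])).round(2),"q",o["qpos"],"w",round(o["width"],1),"F",o["ft_force"]); return o,M
E
python3 - <<'E'
from w import *
o,M=st(); m=camera_model("wrist"); im=get_image("wrist"); cv2.imwrite("pics/v4.png",im)
for t,z in [("tuner",40),("tuner_mouth",52),("tuner_butt",52),("tray",0)]:
    print(t,[(round(r["conf"],2),np.round(r["at"],1),np.round(atz("wrist",r["at"],z,m),1)[:2]) for r in tip_of("wrist",t)[:3]])
for r in silhouettes("wrist","tuner")[:1]:
    ys,xs=np.nonzero(r["pixels"]); print(len(xs),xs.min(),xs.max(),ys.min(),ys.max())
    P=np.array([atz("wrist",p,52,m)[:2] for p in np.c_[xs,ys][::7]]); c=P.mean(0); u,s,v=np.linalg.svd(P-c); q=(P-c)@v[0]; print("c",c,"dir",v[0],"ext",q.min(),q.max())
E
```

```text
t 5.5167 pos [471.546 -25.884 239.805] xang 98.74 zang -171.26 q [-0.08   0.197  1.958  0.     0.986 -1.803] w 87.5 F [ 1.325 -0.125  0.371]
tuner [(0.93, array([280.2, 222.4]), array([508.9, -20.9]))]
tuner_mouth [(0.83, array([284.2, 303.5]), array([598.9,  -2.5]))]
tuner_butt [(0.68, array([280.4, 157.1]), array([438.1, -31.6]))]
tray []
3522 268 295 154 309
c [514.526 -18.173] dir [0.984 0.179] ext -80.68658946978474 92.99013832023525
```

View pics/v4.png

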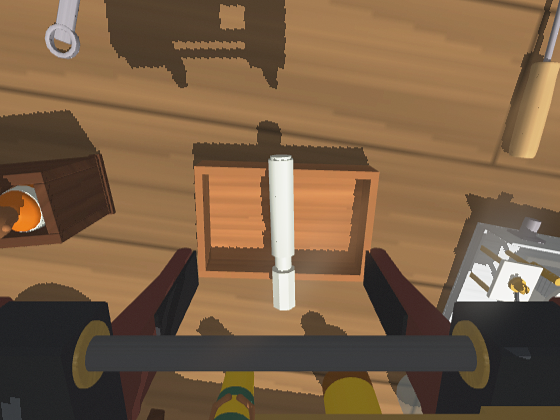

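The view shows the tool lying centred between the jaws, butt at (280,157), hood at (284,303), clear of the tray walls at the grasp spot. I'll descend and grasp.

Emit:
arm_command(targets=[[0,19,0,-0.01],[0,19,0,0],[0,19,0,0],[0,19,0,0],[0,19,0,0],[0,19,0,0],[0,19,0,0],[0,19,0,0],[0,19,0,0],[0,19,0,0],[0,0,0,0]])

```text
t: 6.73
ee_pos: [472.8, -25.9, 47.5]
orientation: [-1.131, -1.327, 1.325]
ft_force: [4.7, 1.5, -4.9]
width: 87.5
```

Emit:
arm_command(targets=[[0,0,0,0],[0,0,0,0],[0,0,0,0],[0,0,0,0],[0,0,0,0],[0,0,0,0],[0,0,0,0],[0,0,0,0]], gripper=0)

```text
t: 7.4
ee_pos: [471.8, -25.8, 50.1]
orientation: [-1.129, -1.328, 1.327]
ft_force: [3.8, 3.2, -0.4]
width: 38.4
```

Emit:
arm_command(targets=[[0,-10,0,0],[0,-20,0,0],[0,-20,0,0],[0,-20,0,0],[0,-20,0,0],[0,-20,0,0],[0,-20,0,0],[0,-20,0,0],[0,0,0,0],[0,0,0,0]])

```text
t: 8.23
ee_pos: [471.0, -26.2, 200.2]
orientation: [-1.129, -1.327, 1.328]
ft_force: [0.0, -0.2, 0.4]
width: 0.4
```

```bash
python3 - <<'E'
from w import *
o,M=st(); ims=[get_image(c) for c in("wrist","scene")]
for c in("wrist","scene"):
    m=camera_model(c)
    for t in("tuner_mouth","tuner_butt"): print(c,t,[(round(r["conf"],2),np.round(r["at"],1)) for r in tip_of(c,t)[:3]])
p=proj("scene",o["ee_pos"]).astype(int); print(p)
a=cv2.resize(ims[0],(400,300)); s=ims[1][max(p[1]-75,0):p[1]+75,p[0]-100:p[0]+100]; cv2.imwrite("pics/v5.png",np.hstack([a,cv2.resize(s,(400,300),interpolation=3)]))
E
```

```text
t 8.2333 pos [470.952 -26.168 200.163] xang 99.25 zang -170.75 q [-0.08   0.255  1.993 -0.001  0.893 -1.812] w 0.4 F [ 0.045 -0.194  0.396]
wrist tuner_mouth [(0.76, array([284., 323.]))]
wrist tuner_butt [(0.93, array([281.8, 166.4]))]
scene tuner_mouth [(0.9, array([237.9,  80.6])), (0.77, array([279.2, 241.8]))]
scene tuner_butt [(0.67, array([180.2, 112.7])), (0.64, array([310.1, 192.6])), (0.24, array([213.1, 169.4]))]
[305 167]
```

View pics/v5.png

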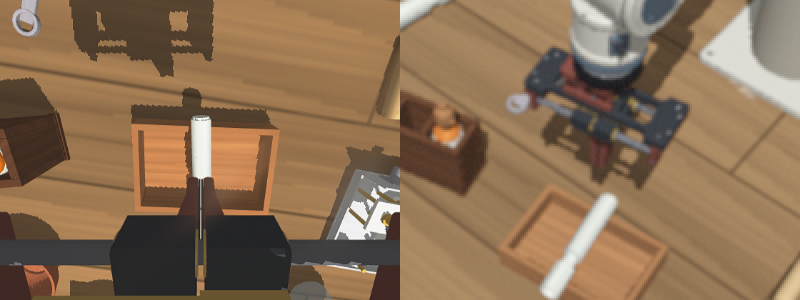

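The fingers had not finished closing when I lifted: they were at 38 mm and are now shut on nothing. The tool looks unmoved in the tray, so I'll repeat with a longer close.

Emit:
arm_command(targets=[[0,0,0,0],[0,0,0,0],[0,0,0,0],[0,0,0,0],[0,0,0,0],[0,0,0,0],[0,0,0,0],[0,0,0,0],[0,0,0,0],[0,0,0,0]], gripper=65)

```text
t: 9.37
ee_pos: [471.5, -25.9, 199.7]
orientation: [-1.129, -1.327, 1.327]
ft_force: [-0.4, 0.0, 0.8]
width: 56.9
```

```bash
python3 - <<'E'
from w import *
o,M=st(); m=camera_model("wrist"); get_image("wrist")
for t,z in [("tuner_mouth",52),("tuner_butt",52)]:
    print(t,[(round(r["conf"],2),np.round(r["at"],1),np.round(atz("wrist",r["at"],z,m),1)[:2]) for r in tip_of("wrist",t)[:3]])
E
```

```text
t 9.3667 pos [471.481 -25.892 199.692] xang 99.23 zang -170.77 q [-0.08   0.257  1.992  0.     0.892 -1.812] w 56.9 F [-0.363  0.044  0.786]
tuner_mouth [(0.75, array([284. , 322.5]), array([595. ,  -2.6]))]
tuner_butt [(0.74, array([280., 163.]), array([437.4, -32.3]))]
```

Unchanged; descend again and close with time enough.

Emit:
arm_command(targets=[[0,20,0,0],[0,20,0,0],[0,20,0,0],[0,20,0,0],[0,20,0,0],[0,20,0,0],[0,20,0,0],[0,10,0,0],[0,0,0,0]])

```text
t: 10.27
ee_pos: [472.2, -25.9, 48.3]
orientation: [-1.129, -1.327, 1.326]
ft_force: [3.1, 1.0, -3.6]
width: 57.2
```

Emit:
arm_command(targets=[[0,0,0,0],[0,0,0,0],[0,0,0,0],[0,0,0,0],[0,0,0,0],[0,0,0,0],[0,0,0,0],[0,0,0,0],[0,0,0,0],[0,0,0,0],[0,0,0,0],[0,0,0,0]], gripper=0)

```text
t: 11.27
ee_pos: [471.6, -25.9, 50.2]
orientation: [-1.129, -1.327, 1.327]
ft_force: [0.5, 2.1, 6.7]
width: 23.9
```

Emit:
arm_command(targets=[[0,-10,0,0],[0,-20,0,0],[0,-20,0,0],[0,-20,0,0],[0,-20,0,0],[0,-20,0,0],[0,-20,0,0],[0,-20,0,0],[0,0,0,0],[0,0,0,0]])

```text
t: 12.1
ee_pos: [471.3, -26.0, 200.5]
orientation: [-1.13, -1.328, 1.327]
ft_force: [-1.5, 0.2, 0.0]
width: 23.9
```

```bash
python3 - <<'E'
from w import *
o,M=st(); ims=[get_image(c) for c in("wrist","scene")]
for c in("wrist","scene"):
    for t in("tuner_mouth","tuner_butt"): print(c,t,[(round(r["conf"],2),np.round(r["at"],1)) for r in tip_of(c,t)[:3]])
p=proj("scene",o["ee_pos"]).astype(int); print(p)
a=cv2.resize(ims[0],(400,300)); s=ims[1][max(p[1]-75,0):p[1]+75,p[0]-100:p[0]+100]; cv2.imwrite("pics/v6.png",np.hstack([a,cv2.resize(s,(400,300),interpolation=3)]))
E
```

```text
t 12.1 pos [471.33  -26.037 200.529] xang 99.24 zang -170.76 q [-0.08   0.255  1.993 -0.     0.893 -1.812] w 23.9 F [-1.548  0.164  0.015]
wrist tuner_mouth []
wrist tuner_butt [(0.95, array([277.9, 218. ]))]
scene tuner_mouth [(0.82, array([240.1,  80.2])), (0.74, array([277.9, 206.2]))]
scene tuner_butt [(0.82, array([313.2, 160.9])), (0.56, array([178.9, 113.6]))]
[305 167]
```

View pics/v6.png

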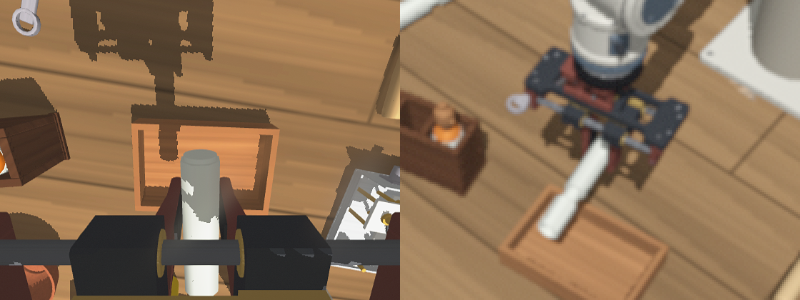

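```bash
cat >> w.py <<'E'
from scipy.optimize import least_squares
def fit(obs,L0=35):
    # obs: list of (cam,model,point,px); returns butt distance L and pitch (hood down +)
    o=get_obs(); M=R.from_rotvec(o["orientation"]).as_matrix(); G=o["ee_pos"]-2*M[:,1]; d=-M[:,2]
    def pts(L,f):
        a=np.cos(f)*d-np.sin(f)*np.array([0,0,1]); return {"tuner_mouth":G+(165-L)*a,"tuner_butt":G-L*a}
    def res(v): return np.concatenate([proj(c,pts(*v)[t],m)-px for c,m,t,px in obs]+[[(v[0]-L0)*.5]])
    b=min((least_squares(res,[L0,f0]) for f0 in(0,.7,1.4)),key=lambda r:r.cost); return b.x,b.fun,pts(*b.x)
E
python3 - <<'E'
from w import *
ob=[("scene",None,"tuner_mouth",[277.9,206.2]),("scene",None,"tuner_butt",[313.2,160.9]),("wrist",camera_model("wrist"),"tuner_butt",[277.9,218.])]
print(fit(ob))
E
```

```text
(array([33.623, -0.061]), array([-0.148, -0.912, -0.534, -2.809,  3.273,  0.255, -0.689]), {'tuner_mouth': array([600.143,  -4.821, 208.351]), 'tuner_butt': array([437.59 , -31.258, 198.619])})
```

The tool is held rigidly level (fit residual about 1-3 px, pitch -0.06 rad), so it will not swing down under gravity. To upright it:
1. Turn it along the tray's long axis with the butt over one end wall.
2. Lower the hood to the tray floor.
3. Pivot it up against the opposite wall.

First I need the tray corners.

```bash
python3 - <<'E'
from w import *
C=[(6,205),(346,156),(383,390),(18,440)]
P=np.array([atz("top",(220+x/6,165+y/6),40)[:2] for x,y in C]); print(P,"centre",P.mean(0))
for a,b in((0,1),(1,2),(3,2),(0,3)): v=P[b]-P[a]; print(np.linalg.norm(v),np.degrees(np.arctan2(v[1],v[0])))
E
```

```text
[[ 559.755   73.63 ]
 [ 583.445 -103.183]
 [ 461.118 -120.404]
 [ 437.665   67.565]] centre [510.496 -20.598]
178.39270061251761 -82.36883656863512
123.53255320081428 -171.98676633529922
189.4263161552774 -82.8878469395653
122.24039625980691 -177.15626612772024
```

Emit:
arm_command(targets=[[0,0,0,0.1225],[0,0,0,0.1225],[0,0,0,0.1225],[0,0,0,0.1225],[0,0,0,0.1225],[0,0,0,0.1225],[0,0,0,0.1225],[0,0,0,0.1225],[0,0,0,0.1225],[0,0,0,0.1225],[0,0,0,0.1225],[0,0,0,0.1225],[0,0,0,0.1225],[10,0,16.4,0],[10,0,16.4,0],[10,0,16.4,0],[10.2,0,16.4,0],[0,0,0,0],[0,0,0,0]])

```text
t: 13.98
ee_pos: [501.9, 45.1, 198.9]
orientation: [-1.568, -0.11, 0.112]
ft_force: [0.2, -0.5, -1.7]
width: 23.8
```

Emit:
arm_command(targets=[[0,20,0,0],[0,25,0,0],[0,25,0,0],[0,25,0,0],[0,25,0,0],[0,15,0,0],[0,0,0,0],[0,0,0,0]])

```text
t: 14.65
ee_pos: [501.1, 43.9, 64.0]
orientation: [-1.568, -0.107, 0.111]
ft_force: [0.8, -0.2, -0.3]
width: 23.9
```

```bash
cat > look.py <<'E'
from w import *
def look(name=None,crop=True):
    o,M=st(); ob=[];ims=[]
    for c in("scene","top","wrist"):
        m=camera_model(c); im=get_image(c); ims.append(im)
        for t in("tuner_mouth","tuner_butt"):
            for r in tip_of(c,t)[:3]:
                if np.linalg.norm(r["at"]-proj(c,o["ee_pos"],m))<(90 if c!="wrist" else 200): ob.append((c,m,t,r["at"])); print(c,t,round(r["conf"],2),np.round(r["at"],1)); break
    if ob: x,f,p=fit(ob); print("L",x[0].round(1),"pitch deg",np.degrees(x[1]).round(1),"res",f.round(1),p)
    if name:
        p=proj("scene",o["ee_pos"]).astype(int); x0=max(p[0]-100,0);y0=max(p[1]-75,0); s=ims[0][y0:y0+150,x0:x0+200]
        cv2.imwrite(name,np.hstack([cv2.resize(ims[2],(400,300)),cv2.resize(s,(400,300),interpolation=3)]))
if __name__=="__main__": look(sys.argv[1] if len(sys.argv)>1 else None)
E
python3 look.py
```

```text
t 14.65 pos [501.117  43.866  64.017] xang 7.95 zang 97.95 q [ 0.064  0.534  1.991 -0.     0.619 -0.075] w 23.9 F [ 0.79  -0.201 -0.28 ]
scene tuner_mouth 0.76 [276.6 199.6]
scene tuner_butt 0.66 [330.2 226. ]
top tuner_mouth 0.48 [276.1 210.8]
top tuner_butt 0.75 [274.6 207.8]
wrist tuner_butt 0.69 [282.1 217.2]
L 29.3 pitch deg -9.2 res [ -2.9  -7.1  -2.9   0.1  -2.8  -1.9 -54.1  10.1  -1.1   6.4  -2.9] {'tuner_mouth': array([521.145, -87.981,  88.939]), 'tuner_butt': array([498.489,  73.323,  62.609])}
```

Emit:
arm_command(targets=[[0,4,0,0],[0,4,0,0],[0,4,0,0],[0,3,0,0],[0,2,0,0],[0,2,0,0],[0,0,0,0],[0,0,0,0]])

```text
t: 15.77
ee_pos: [501.9, 44.2, 45.6]
orientation: [-1.569, -0.109, 0.111]
ft_force: [-1.0, -4.3, 6.1]
width: 23.8
```

```bash
python3 look.py pics/v7.png
```

```text
t 15.7667 pos [501.917  44.15   45.615] xang 8.02 zang 98.02 q [ 0.064  0.57   1.993 -0.001  0.579 -0.075] w 23.8 F [-1.025 -4.275  6.058]
scene tuner_mouth 0.84 [276.1 204.5]
scene tuner_butt 0.62 [331.4 230.1]
top tuner_mouth 0.5 [268. 212.]
wrist tuner_butt 0.75 [278.3 220.8]
L 35.2 pitch deg 10.0 res [-0.1  1.6 -2.4 -1.6  3.2 -0.1  3.6 -0.9  0.1] {'tuner_mouth': array([519.754, -82.468,  25.175]), 'tuner_butt': array([497.101,  78.44 ,  53.729])}
```

View pics/v7.png

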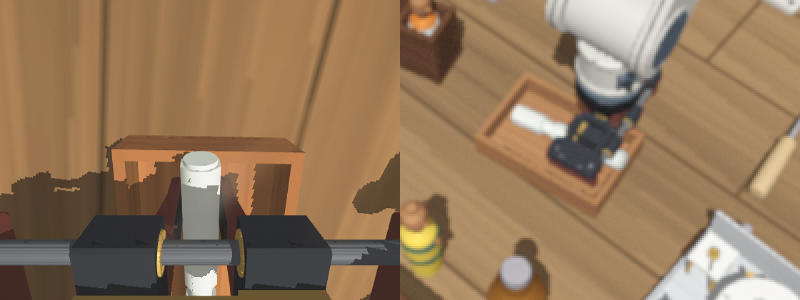

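v7 shows the hood down in the tray (right panel, 535,122) and the butt on the near end wall. The fit gives 10° of pitch at only 6 N. Next is the arc against the far wall.

Emit:
arm_command(targets=[[0,0,-7,0],[0,0,-7,0],[0,0,-7,0],[0,-4.75,-1.75,0],[0,-4.75,-1.75,0],[0,-4.75,-1.75,0],[0,-4.75,-1.75,0],[0,-5,-2,0],[0,-5,-2,0],[0,-5,-2,0],[0,-5,-2,0],[0,-4.5,-2.75,0],[0,-4.5,-2.75,0],[0,-4.5,-2.75,0],[0,-4.5,-2.75,0],[0,0,0,0]])

```text
t: 17.55
ee_pos: [508.9, -2.2, 103.0]
orientation: [-1.567, -0.109, 0.108]
ft_force: [0.7, 4.3, 0.5]
width: 23.8
```

```bash
python3 look.py
```

```text
t 17.55 pos [508.884  -2.186 102.994] xang 7.94 zang 97.94 q [-0.028  0.467  1.97   0.001  0.705 -0.167] w 23.8 F [0.735 4.276 0.528]
scene tuner_mouth 0.7 [271.9 201.3]
scene tuner_butt 0.55 [317.7 206.8]
top tuner_mouth 0.69 [278.1 210.9]
wrist tuner_butt 0.76 [279.3 226.9]
L 44.4 pitch deg 32.2 res [-2.4 -1.4 -1.7 -1.  -0.2 -0.7  2.7  0.7  4.7] {'tuner_mouth': array([ 522.905, -102.919,   40.227]), 'tuner_butt': array([503.477,  35.303, 128.211])}
```

Emit:
arm_command(targets=[[0,3,0,0],[0,3,0,0],[0,3,-2,0],[0,0,-3,0],[0,0,0,0]])

```text
t: 18.42
ee_pos: [509.2, -3.5, 94.5]
orientation: [-1.563, -0.107, 0.108]
ft_force: [-3.9, 27.2, 14.8]
width: 23.9
```

```bash
python3 look.py pics/v8.png
```

```text
t 18.4167 pos [509.233  -3.507  94.487] xang 7.85 zang 97.85 q [-0.033  0.483  1.971  0.008  0.688 -0.176] w 23.9 F [-3.912 27.247 14.849]
scene tuner_mouth 0.54 [272.4 201.9]
scene tuner_butt 0.69 [318.8 210.1]
top tuner_mouth 0.46 [278.  212.4]
wrist tuner_mouth 0.73 [283.4 364.7]
L 43.9 pitch deg 32.3 res [-3.4 -0.6 -3.8 -2.9  0.4 -1.9 -2.2 -0.3  4.4] {'tuner_mouth': array([ 523.212, -104.894,   31.256]), 'tuner_butt': array([504.048,  33.205, 120.124])}
```

View pics/v8.png

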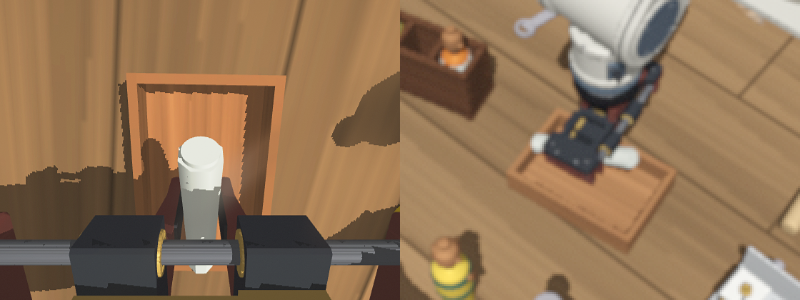

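The hood's lip has caught the wall top: the mouth is fitted 6 mm past the wall's inner face at z 31, with 27 N. I'll back off, go down to the floor, then follow a lower arc.

Emit:
arm_command(targets=[[0,0,5,0],[0,0,6,0],[0,0,6,0],[0,5,0,0],[0,4,0,0],[0,2,0,0],[0,0,-4,0],[0,0,-4,0],[0,0,0,0]])

```text
t: 19.62
ee_pos: [508.1, 1.8, 82.6]
orientation: [-1.567, -0.108, 0.109]
ft_force: [-1.6, 4.2, 0.3]
width: 23.5
```

```bash
python3 look.py
```

```text
t 19.6167 pos [508.069   1.829  82.615] xang 7.9 zang 97.9 q [-0.02   0.503  1.977  0.002  0.662 -0.16 ] w 23.5 F [-1.568  4.246  0.274]
scene tuner_mouth 0.71 [271.1 201.9]
scene tuner_butt 0.65 [319.3 213.8]
top tuner_mouth 0.44 [277.5 211.2]
wrist tuner_mouth 0.66 [281.8 362.1]
wrist tuner_butt 0.8 [279.1 214.1]
L 50.1 pitch deg 31.3 res [ 1.   2.2 -0.5 -2.7 -2.2  0.1 -0.5  2.2  3.   1.9  7.6] {'tuner_mouth': array([521.622, -95.143,  24.906]), 'tuner_butt': array([502.041,  44.444, 110.693])}
```

Emit:
arm_command(targets=[[0,-3,-2.5,0],[0,-3,-3,0],[0,-2.5,-3.5,0],[0,-2.5,-3.5,0],[0,-3,-3,0],[0,-3,-3,0],[0,-3,-3,0],[0,-3,-3,0],[0,0,0,0]])

```text
t: 20.82
ee_pos: [511.6, -21.3, 106.5]
orientation: [-1.566, -0.109, 0.109]
ft_force: [-2.0, 11.2, 4.0]
width: 23.3
```

```bash
sed -i 's/L0=35/L0=50/' w.py; python3 look.py
```

```text
t 20.8167 pos [511.629 -21.338 106.548] xang 7.94 zang 97.94 q [-0.066  0.464  1.961  0.003  0.716 -0.206] w 23.3 F [-1.996 11.187  3.989]
scene tuner_butt 0.6 [310.2 202.5]
wrist tuner_mouth 0.94 [279.3 315.8]
wrist tuner_butt 0.92 [281.9 224.5]
L 66.5 pitch deg 45.9 res [ 2.6 -4.7  1.9  4.5  0.8  2.9  8.3] {'tuner_mouth': array([521.094, -89.08 ,  37.469]), 'tuner_butt': array([505.184,  24.734, 156.045])}
```

The fit shows pitch 46° but the tool is sliding through the pads (L about 66 mm), with the lip at the wall top again. I'll back off, seat it lower and continue. The steeper angle means much less axial force from here.

Emit:
arm_command(targets=[[0,0,4,0],[0,0,5,0],[0,5,0,0],[0,5,0,0],[0,5,0,0],[0,3,0,0],[0,0,-5,0],[0,0,-6,0],[0,-2,-3,0],[0,-2.5,-3,0],[0,-2.5,-3,0],[0,-2,-3,0],[0,0,0,0]])

```text
t: 22.35
ee_pos: [513.9, -34.0, 97.4]
orientation: [-1.565, -0.109, 0.108]
ft_force: [-2.4, 17.0, 11.6]
width: 23.3
```

```bash
sed -i 's/L0=50/L0=63/' w.py; python3 look.py pics/v9.png
```

```text
t 22.35 pos [513.887 -34.007  97.418] xang 7.91 zang 97.91 q [-0.091  0.484  1.958  0.005  0.699 -0.233] w 23.3 F [-2.393 16.997 11.596]
scene tuner_butt 0.56 [311.9 201.4]
wrist tuner_mouth 0.78 [281.7 302.4]
wrist tuner_butt 0.91 [279.8 203.7]
L 86.6 pitch deg 48.2 res [ 0.4 -5.5 -0.5  8.1  3.5  2.6 11.8] {'tuner_mouth': array([520.99, -85.61,  40.46]), 'tuner_butt': array([505.837,  23.264, 163.852])}
```

View pics/v9.png

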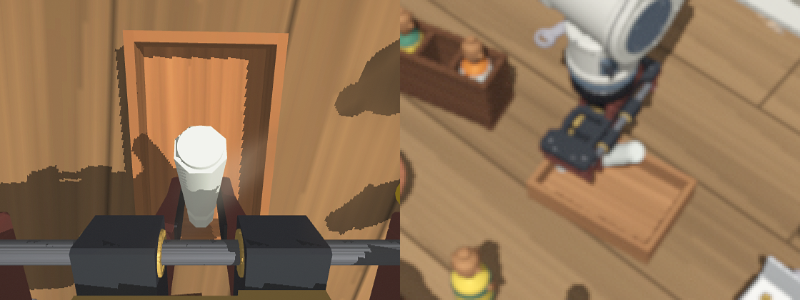

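```bash
cat >> w.py <<'E'
def fit3(obs,x0=(60,.8,0.)):
    o=get_obs(); M=R.from_rotvec(o["orientation"]).as_matrix(); G=o["ee_pos"]-2*M[:,1]; d=-M[:,2]; k=np.array([0,0,1.])
    def pts(L,f,c):
        a=np.cos(f)*d-np.sin(f)*k; n=np.sin(f)*d+np.cos(f)*k; return {"tuner_mouth":G+(165-L)*a+c*n,"tuner_butt":G-L*a+c*n}
    b=least_squares(lambda v:np.concatenate([proj(c,pts(*v)[t],m)-px for c,m,t,px in obs]),x0,loss="soft_l1"); return b.x,b.fun,pts(*b.x)
E
python3 - <<'E'
from w import *
m=camera_model("wrist")
ob=[("scene",None,"tuner_butt",[311.9,201.4]),("wrist",m,"tuner_mouth",[281.7,302.4]),("wrist",m,"tuner_butt",[279.8,203.7])]
for x0 in((60,.8,0),(60,1.2,0),(40,.6,0)):
    x,f,p=fit3(ob,x0); print(x,np.degrees(x[1]),f.round(1),p)
print(m)
r=silhouettes("wrist","tuner")
for q in r[:2]: ys,xs=np.nonzero(q["pixels"]); print(q["conf"],xs.min(),xs.max(),ys.min(),ys.max(),[ (y,xs[ys==y].min(),xs[ys==y].max()) for y in range(ys.min(),ys.max()+1,12)])
E
```

```text
[ 61.495   0.822 -11.845] 47.06896807499689 [-2.7 -0.7 -0.6  0.   2.7 -0.1] {'tuner_mouth': array([522.314, -95.128,  15.031]), 'tuner_butt': array([506.822,  16.183, 136.188])}
[ 61.495   0.822 -11.845] 47.06896672735893 [-2.7 -0.7 -0.6  0.   2.7 -0.1] {'tuner_mouth': array([522.314, -95.128,  15.031]), 'tuner_butt': array([506.822,  16.183, 136.188])}
[ 61.495   0.822 -11.845] 47.068967725914696 [-2.7 -0.7 -0.6  0.   2.7 -0.1] {'tuner_mouth': array([522.314, -95.128,  15.031]), 'tuner_butt': array([506.822,  16.183, 136.188])}
{'mtx': array([[339.906,   0.   , 280.538],
       [  0.   , 339.906, 210.753],
       [  0.   ,   0.   ,   1.   ]]), 'position': array([501.941,  45.704, 242.089]), 'orientation': array([-0.296, -0.022,  0.138])}
0.85 244 317 176 317 [(176, np.int64(273), np.int64(294)), (188, np.int64(252), np.int64(307)), (200, np.int64(244), np.int64(316)), (212, np.int64(244), np.int64(316)), (224, np.int64(244), np.int64(316)), (236, np.int64(247), np.int64(313)), (248, np.int64(250), np.int64(310)), (260, np.int64(253), np.int64(308)), (272, np.int64(256), np.int64(305)), (284, np.int64(259), np.int64(302)), (296, np.int64(262), np.int64(299)), (308, np.int64(266), np.int64(296))]
```

A three-parameter fit explains it (residuals under 3 px). Pitch is 47°, and the tip is now seated in the floor and wall corner at z 15. The tool sits 12 mm off the pad centre. I'll follow the exact arc about that corner.

Emit:
arm_command(targets=[[0,-2.6,-4.7,0],[0,-2.6,-4.7,0],[0,-2.6,-4.7,0],[0,-1.6,-5.3,0],[0,-1.6,-5.3,0],[0,-1.6,-5.3,0],[0,-0.4,-4.3,0],[0,-0.4,-4.3,0],[0,-0.4,-4.3,0],[0,-0.4,-4.3,0],[0,0,0,0]])

```text
t: 23.77
ee_pos: [520.7, -83.1, 111.1]
orientation: [-1.568, -0.11, 0.108]
ft_force: [-0.9, 3.1, 6.6]
width: 23.3
```

```bash
sed -i 's/x,f,p=fit(ob); /x,f,p=fit3(ob,X0); print("c",x[2].round(1),"s",[((v-np.array([511,-19,0]))@[.139,-.99,0]).round(1) for v in (p["tuner_mouth"],p["tuner_butt"],o["ee_pos"])]);/; s/^def look/X0=(60,1.2,-8)\ndef look/' look.py; python3 look.py
```

```text
t 23.7667 pos [520.727 -83.066 111.14 ] xang 7.95 zang 97.95 q [-0.181  0.473  1.927  0.001  0.741 -0.321] w 23.3 F [-0.937  3.076  6.607]
scene tuner_butt 0.73 [283.1 183. ]
wrist tuner_mouth 0.79 [279.6 228.9]
wrist tuner_butt 0.61 [281.8 310.7]
c -10.7 s [np.float64(75.7), np.float64(42.3), np.float64(64.8)]
L 57.5 pitch deg 78.3 res [-0.7 -3.2  1.4  0.   0.8 -0.1] {'tuner_mouth': array([522.21 , -93.904,   5.604]), 'tuner_butt': array([517.577, -60.825, 167.191])}
```

78° now and L 57 mm. I'll finish to vertical.

Emit:
arm_command(targets=[[0,0.2,-4.2,0],[0,0.3,-4.2,0],[0,0.4,-4.2,0],[0,0.5,-4.2,0],[0,0.6,-4,0],[0,0,0,0],[0,0,0,0]])

```text
t: 24.8
ee_pos: [523.8, -104.4, 109.1]
orientation: [-1.569, -0.111, 0.109]
ft_force: [-0.8, -3.0, 5.9]
width: 19.3
```

```bash
sed -i 's/X0=(60,1.2,-8)/X0=(60,1.5,-10)/' look.py; python3 look.py pics/v10.png
```

```text
t 24.8 pos [ 523.759 -104.408  109.068] xang 8.01 zang 98.01 q [-0.219  0.484  1.914 -0.001  0.742 -0.357] w 19.3 F [-0.822 -2.985  5.876]
scene tuner_mouth 0.56 [271.7 209.9]
scene tuner_butt 0.79 [275.6 174.4]
wrist tuner_mouth 0.6 [279.1 193.8]
wrist tuner_butt 0.63 [280.9 345.7]
c -16.1 s [np.float64(68.6), np.float64(71.1), np.float64(86.3)]
L 60.6 pitch deg 90.9 res [ 2.9 -0.8 -3.2 -0.7  2.   0.1  2.1 -0.1] {'tuner_mouth': array([521.34 , -86.865,   6.909]), 'tuner_butt': array([521.688, -89.337, 171.894])}
```

View pics/v10.png

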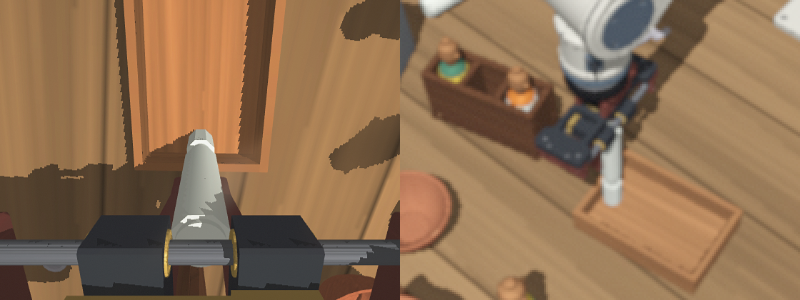

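The tool stands vertical in the tray (fit 91°), but the pads hold only its rear edge. I'll open gently, re-centre, go higher and regrasp.

Emit:
arm_command(targets=[[0,0,0,0],[0,0,0,0],[0,0,0,0],[0,0,0,0],[0,0,0,0],[0,0,0,0]], gripper=55)

```text
t: 25.75
ee_pos: [522.8, -103.3, 108.7]
orientation: [-1.568, -0.109, 0.11]
ft_force: [-0.2, -0.4, 0.9]
width: 48.4
```

```bash
python3 look.py
```

```text
t 25.75 pos [ 522.839 -103.325  108.693] xang 8.0 zang 98.0 q [-0.217  0.484  1.915 -0.     0.743 -0.357] w 48.4 F [-0.249 -0.415  0.89 ]
scene tuner_mouth 0.55 [274.8 209.5]
scene tuner_butt 0.71 [273.4 171.8]
top tuner_butt 0.31 [344.1 210.4]
wrist tuner_mouth 0.79 [284.2 197.3]
wrist tuner_butt 0.64 [286.  348.4]
c -13.8 s [np.float64(70.1), np.float64(72.1), np.float64(85.1)]
L 59.5 pitch deg 90.7 res [ -0.5  -0.6  -1.2   1.8 -69.4  -5.2  -3.   -0.2  -3.5   0.1] {'tuner_mouth': array([520.867, -88.443,   5.602]), 'tuner_butt': array([521.137, -90.366, 170.591])}
```

Emit:
arm_command(targets=[[0,0,3.5,0],[0,0,3.5,0],[0,0,3.5,0],[0,0,3.5,0],[0,-7,0,0],[0,-10,0,0],[0,-10,0,0],[0,0,0,0]])

```text
t: 26.87
ee_pos: [522.6, -89.8, 138.5]
orientation: [-1.569, -0.113, 0.107]
ft_force: [0.5, -0.6, 0.5]
width: 48.2
```

Emit:
arm_command(targets=[[0,0,0,0],[0,0,0,0],[0,0,0,0],[0,0,0,0],[0,0,0,0],[0,0,0,0],[0,0,0,0],[0,0,0,0]], gripper=0)

```text
t: 27.53
ee_pos: [520.8, -89.5, 135.6]
orientation: [-1.568, -0.109, 0.11]
ft_force: [0.2, -0.6, -1.3]
width: 24.2
```

```bash
sed -i 's/X0=.*/X0=(35,1.5,0)/' look.py; python3 look.py
```

```text
t 27.5333 pos [520.842 -89.471 135.633] xang 8.0 zang 98.0 q [-0.193  0.434  1.913  0.     0.795 -0.332] w 24.2 F [ 0.158 -0.557 -1.271]
scene tuner_mouth 0.73 [275.4 210.2]
scene tuner_butt 0.31 [279.9 190.6]
wrist tuner_mouth 0.88 [282.2 207.1]
wrist tuner_butt 0.82 [282.3 332.4]
c -10.0 s [np.float64(66.4), np.float64(58.9), np.float64(71.1)]
L 51.6 pitch deg 87.4 res [ -0.1  -4.2  -3.3 -19.1  -1.   -0.2   0.   -0.2] {'tuner_mouth': array([520.316, -84.717,  24.118]), 'tuner_butt': array([519.284, -77.365, 188.951])}
```

Emit:
arm_command(targets=[[0,0,0,0],[0,0,0,0],[0,-10,0,0],[0,-25,0,0],[0,-25,0,0],[0,-25,0,0],[0,-25,0,0],[0,-25,0,0],[0,0,0,0]])

```text
t: 28.73
ee_pos: [523.6, -90.0, 276.6]
orientation: [-1.57, -0.116, 0.103]
ft_force: [0.8, 0.5, 0.3]
width: 23.7
```

Emit:
arm_command(targets=[[6.7,0,24.6,0],[6.7,0,24.6,0],[6.7,0,24.6,0],[6.7,0,24.6,0],[6.7,0,24.6,0],[6.7,0,24.6,0],[6.7,0,24.6,0],[6.7,0,24.6,0],[6.7,0,24.6,0],[6.7,0,24.6,0],[6.7,0,24.6,0],[6.7,0,24.6,0],[0,0,0,0],[0,0,0,0]])

```text
t: 29.9
ee_pos: [559.1, 214.9, 270.3]
orientation: [-1.568, -0.111, 0.112]
ft_force: [-0.1, -0.4, -1.0]
width: 24.0
```

```bash
python3 - <<'E'
from look import *
look()
m=camera_model("wrist"); im=get_image("wrist"); cv2.imwrite("pics/v11.png",im)
for t,z in [("slot",104),("trimmer",110),("pointer_tip",66.5),("index_tip",66.5),("coupler",0),("padder_tip",61)]:
    print(t,[(round(r["conf"],2),np.round(r["at"],1),np.round(atz("wrist",r["at"],z,m),1)[:2]) for r in tip_of("wrist",t)[:2]])
E
```

```text
t 29.9 pos [559.132 214.865 270.342] xang 8.12 zang 98.12 q [ 0.347  0.352  1.662 -0.     1.129  0.205] w 24.0 F [-0.135 -0.357 -1.033]
scene tuner_mouth 0.63 [367. 263.]
wrist tuner_mouth 0.81 [282.4 203.9]
wrist tuner_butt 0.85 [279.5 331. ]
c -5.0 s [np.float64(-227.8), np.float64(-228.5), np.float64(-224.8)]
L 41.4 pitch deg 89.8 res [-0.8 -1.4 -1.  -0.4  3.1  0. ] {'tuner_mouth': array([559.042, 217.814, 149.361]), 'tuner_butt': array([558.943, 218.518, 314.359])}
slot [(0.95, array([314.7,  63.6]), array([571.9, 331.3]))]
trimmer [(0.76, array([305.8,  76.1]), array([565.6, 320. ]))]
pointer_tip [(0.6, array([340. ,  28.4]), array([592.8, 368.6]))]
index_tip [(0.48, array([347.5,  99.8]), array([612. , 308.1]))]
coupler [(0.55, array([308.2,  72.8]), array([574.2, 333.3])), (0.24, array([279.4, 220.6]), array([566.2, 152.9]))]
padder_tip [(0.7, array([281.4, 153. ]), array([555.4, 247.2]))]
```

View pics/v11.png

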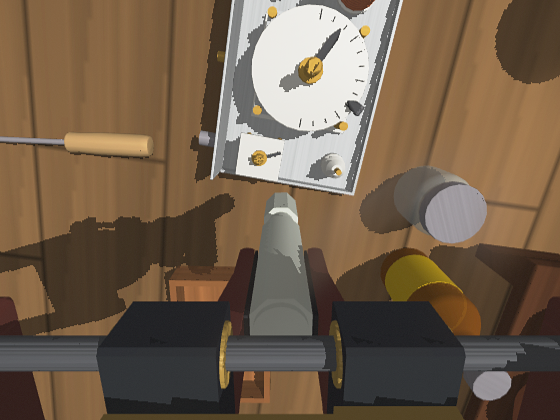

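v11 shows the slot at (315,64), the pointer toward (340,28), the index tab at (353,106), and the tool held vertical. Measured: shaft (571.9, 331.3), pointer 60.7°, index -30.1°, so the turn is about 1.585 rad clockwise. Now align the jaws with the slot and go over the shaft.

Emit:
arm_command(targets=[[0,0,0,-0.115],[0,0,0,-0.115],[0,0,0,-0.115],[0,0,0,-0.115],[0,0,0,-0.115],[0,0,0,-0.115],[0,0,0,-0.115],[0,0,0,-0.115],[18,0,7.3,0],[18,0,7.3,0],[18,0,7.3,0],[18,0,7.3,0],[18,0,7.3,0],[17.6,0,7.3,0],[0,0,0,0],[0,0,0,0]])

```text
t: 32.03
ee_pos: [573.8, 329.9, 270.5]
orientation: [-1.408, -0.826, 0.827]
ft_force: [-0.5, -0.6, -0.8]
width: 24.0
```

```bash
cat > l2.py <<'E'
from w import *
o,M=st(); k=np.array([0,0,1.]); S=np.array([571.9,331.3])
for c in("wrist","scene","top"):
    m=camera_model(c); get_image(c)
    for t,z in [("tuner_mouth",o["ee_pos"][2]+2-128),("tuner_butt",o["ee_pos"][2]+39),("slot",104),("pointer_tip",66.5),("index_tip",66.5)]:
        for r in tip_of(c,t)[:2]:
            P=atz(c,r["at"],z,m)[:2]
            if np.linalg.norm(P-S)<80:
                e=P-o["ee_pos"][:2]; print(c,t,round(r["conf"],2),np.round(r["at"],1),P.round(1),"in tool x,z from TCP",(e@M[:2,0]).round(1),(e@M[:2,2]).round(1),"ang about S",np.degrees(np.arctan2(*(P-S)[::-1])).round(1))
E
python3 l2.py
```

```text
t 32.0333 pos [573.776 329.855 270.485] xang 60.79 zang 150.79 q [ 0.504  0.447  1.516 -0.     1.179 -0.557] w 24.0 F [-0.455 -0.613 -0.811]
wrist tuner_mouth 0.96 [280.1 204.7] [570.5 330.5] in tool x,z from TCP -1.0 3.1 ang about S -149.5
wrist tuner_butt 0.55 [279.6 333. ] [571.7 330. ] in tool x,z from TCP -0.9 1.9 ang about S -101.2
wrist slot 0.92 [279.1 190.9] [568.5 330.5] in tool x,z from TCP -2.0 4.9 ang about S -166.6
wrist pointer_tip 0.75 [325. 186.] [595.3 370.5] in tool x,z from TCP 46.0 1.1 ang about S 59.2
scene tuner_mouth 0.7 [405.8 298.6] [574.1 330.8] in tool x,z from TCP 0.9 0.2 ang about S -14.0
scene tuner_butt 0.57 [428.2 265.4] [570.2 330.3] in tool x,z from TCP -1.3 3.3 ang about S -150.2
scene slot 0.52 [397.2 306.7] [583.6 325.7] in tool x,z from TCP 1.2 -10.6 ang about S -25.6
scene pointer_tip 0.59 [403.8 325.3] [594.7 359.6] in tool x,z from TCP 36.1 -3.7 ang about S 51.2
scene index_tip 0.42 [380.2 313. ] [604.9 303.5] in tool x,z from TCP -7.9 -40.1 ang about S -40.1
top slot 0.59 [132.4 194.6] [567.1 331.8] in tool x,z from TCP -1.6 6.8 ang about S 174.1
top pointer_tip 0.42 [122.6 190. ] [587.7 372.2] in tool x,z from TCP 43.8 8.5 ang about S 68.9
top index_tip 0.53 [141.6 183.3] [607.9 314.6] in tool x,z from TCP 3.3 -37.2 ang about S -24.9
```

Emit:
arm_command(targets=[[0,8,0,0],[0,8,0,0],[0,8,0,0],[0,3,0,0],[0,3,0,0],[0,3,0,0],[0,3,0,0],[0,3,0,0],[0,3,0,0],[0,0,0,0]])

```text
t: 33.77
ee_pos: [573.8, 329.1, 228.2]
orientation: [-1.409, -0.824, 0.826]
ft_force: [0.1, -0.3, -1.4]
width: 23.7
```

Emit:
arm_command(targets=[[0,3,0,0],[0,3,0,0],[0,3,0,0],[0,3,0,0],[0,3,0,0],[0,0,0,0]])

```text
t: 34.27
ee_pos: [573.8, 329.1, 213.0]
orientation: [-1.409, -0.824, 0.826]
ft_force: [-0.1, -0.3, 0.1]
width: 23.9
```

Emit:
arm_command(targets=[[0,2,0,0],[0,2,0,0],[0,2,0,0],[0,2,0,0],[0,0,0,0]])

```text
t: 34.68
ee_pos: [574.0, 329.2, 205.4]
orientation: [-1.409, -0.825, 0.825]
ft_force: [0.1, -0.6, -2.1]
width: 24.0
```

```bash
python3 l2.py
```

```text
t 34.6833 pos [573.962 329.199 205.407] xang 60.71 zang 150.71 q [ 0.503  0.514  1.568 -0.     1.06  -0.557] w 24.0 F [ 0.051 -0.634 -2.113]
wrist tuner_mouth 0.57 [283.9 203.7] [571.5 333. ] in tool x,z from TCP 2.1 4.1 ang about S 104.3
wrist tuner_butt 0.62 [280.4 334.4] [572.4 329.4] in tool x,z from TCP -0.6 1.4 ang about S -74.9
wrist pointer_tip 0.76 [332.6 201.6] [593.7 369.1] in tool x,z from TCP 44.4 2.3 ang about S 60.0
scene tuner_mouth 0.81 [399.  309.3] [575.5 331.7] in tool x,z from TCP 2.9 -0.1 ang about S 5.8
scene tuner_butt 0.52 [418.  282.4] [577.  332.6] in tool x,z from TCP 4.4 -1.0 ang about S 13.9
scene slot 0.44 [398.2 303.6] [576.1 323.6] in tool x,z from TCP -3.9 -4.6 ang about S -61.5
scene pointer_tip 0.65 [406.7 325.8] [591.4 365.2] in tool x,z from TCP 39.9 2.4 ang about S 60.0
scene index_tip 0.38 [380.1 313.6] [606.2 304.1] in tool x,z from TCP -6.1 -40.4 ang about S -38.4
top index_tip 0.5 [141.  181.8] [612.5 316.5] in tool x,z from TCP 7.8 -39.9 ang about S -20.0
```

Emit:
arm_command(targets=[[0,1,0,0],[0,1,0,0],[0,1,0,0],[0,1,0,0],[0,1,0,0],[0,1,0,0],[0,0,0,0]])

```text
t: 36.17
ee_pos: [574.0, 329.3, 199.6]
orientation: [-1.409, -0.825, 0.825]
ft_force: [-1.7, 0.6, -1.8]
width: 23.5
```

Emit:
arm_command(targets=[[0,1,0,0],[0,1,0,0],[0,1,0,0],[0,0,0,0]])

```text
t: 36.5
ee_pos: [574.3, 329.4, 199.2]
orientation: [-1.409, -0.826, 0.824]
ft_force: [-6.5, -1.9, 13.9]
width: 23.9
```

Contact at TCP 199 matches the blade being on the slot floor (predicted 199.6). I'll test by turning a little and watching the pointer.

Emit:
arm_command(targets=[[-0.2,0,0,0.1],[-0.2,0,0,0.1],[-0.2,0,0,0.1],[-0.2,0,0,0.1],[0,0,0,0]])

```text
t: 36.92
ee_pos: [573.7, 328.7, 199.2]
orientation: [-1.509, -0.513, 0.511]
ft_force: [-6.0, -2.1, 14.6]
width: 23.9
```

```bash
cat > l3.py <<'E'
from w import *
o,M=st(); S=np.array([571.9,331.3])
for c in("wrist","scene","top"):
    m=camera_model(c); get_image(c)
    for t in("pointer_tip","index_tip"):
        for r in tip_of(c,t)[:1]:
            P=atz(c,r["at"],66.5,m)[:2]; print(c,t,round(r["conf"],2),np.round(r["at"],1),P.round(1),"ang",np.degrees(np.arctan2(*(P-S)[::-1])).round(1),"r",np.linalg.norm(P-S).round(1))
E
python3 l3.py
```

```text
t 36.9167 pos [573.703 328.719 199.171] xang 37.49 zang 127.49 q [ 0.502  0.519  1.575 -0.     1.047 -0.152] w 23.9 F [-5.999 -2.109 14.581]
wrist pointer_tip 0.95 [334.7 206.5] [610.3 355.9] ang 32.6 r 45.6
scene pointer_tip 0.59 [398.9 328.3] [607.5 354.8] ang 33.5 r 42.7
scene index_tip 0.52 [380.4 316.9] [612.2 308.8] ang -29.1 r 46.2
top index_tip 0.41 [140.7 183.9] [606.  317.3] ang -22.3 r 36.9
```

The pointer followed (60° to 33°), so the blade is engaged. I'll turn most of the rest, then measure.

Emit:
arm_command(targets=[[-0.2,0,0,0.1],[-0.2,0,0,0.1],[-0.2,0,0,0.1],[-0.2,0,0,0.1],[-0.2,0,0,0.1],[-0.2,0,0,0.1],[-0.2,0,0,0.1],[-0.2,0,0,0.1],[0,0,0,0.06],[0,0,0,0],[0,0,0,0]])

```text
t: 38.28
ee_pos: [572.2, 328.2, 199.1]
orientation: [-1.565, 0.157, -0.158]
ft_force: [-6.0, -1.9, 14.5]
width: 23.7
```

```bash
python3 l3.py
```

```text
t 38.2833 pos [572.162 328.215 199.136] xang -11.5 zang 78.5 q [ 0.503  0.517  1.578 -0.     1.045  0.704] w 23.7 F [-6.047 -1.949 14.538]
wrist pointer_tip 0.87 [334.7 202. ] [617.5 321.9] ang -11.6 r 46.5
wrist index_tip 0.69 [332.2 218.4] [613.1 307.9] ang -29.6 r 47.4
scene pointer_tip 0.52 [282.5 133.5] [ 335.9 -213.3] ang -113.4 r 593.6
scene index_tip 0.48 [380.7 316.9] [611.8 309.3] ang -28.8 r 45.5
top pointer_tip 0.42 [135.9 177.2] [627.1 332.4] ang 1.2 r 55.2
top index_tip 0.59 [145.  182.2] [611.2 304.2] ang -34.6 r 47.7
```

Emit:
arm_command(targets=[[-0.2,0,0,0.1],[-0.2,0,0,0.1],[-0.1,0,0,0.06],[-0.1,0,0,0.05],[0,0,0,0],[0,0,0,0]])

```text
t: 39.23
ee_pos: [571.6, 328.4, 199.1]
orientation: [-1.533, 0.4, -0.401]
ft_force: [-6.0, -2.1, 14.7]
width: 23.9
```

```bash
sed -i 's/("wrist","scene","top")/("wrist",)/' l3.py; cp l3.py l3w.py; python3 l3.py; python3 - <<'E'
from h import *
cv2.imwrite("pics/v12.png",cv2.resize(get_image("wrist")[120:300,220:440],None,fx=3,fy=3,interpolation=3))
E
```

```text
t 39.2333 pos [571.635 328.351 199.131] xang -29.26 zang 60.74 q [ 0.503  0.517  1.579 -0.     1.045  1.014] w 23.9 F [-5.958 -2.109 14.747]
wrist pointer_tip 0.74 [334.  203.9] [611.7 307.2] ang -31.2 r 46.5
wrist index_tip 0.73 [333.8 201.5] [612.5 309.2] ang -28.6 r 46.2
```

View pics/v12.png

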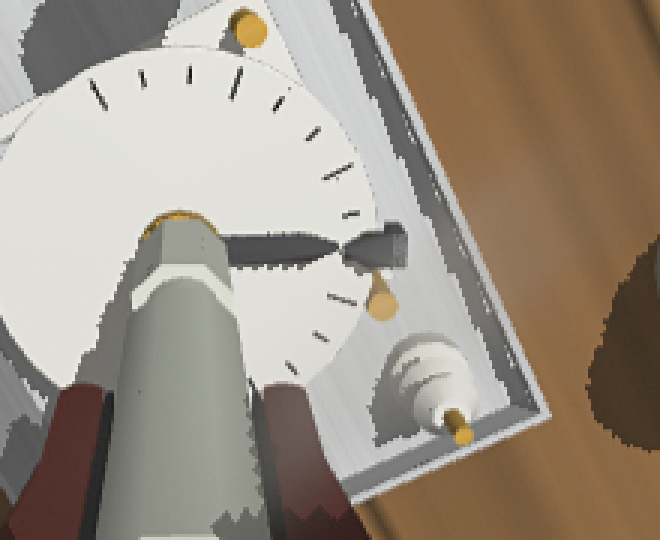

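v12 shows the pointer's tip meeting the index tab's point at (342,247). Now lift straight up and recheck the setting.

Emit:
arm_command(targets=[[0,-2,0,0],[0,-2,0,0],[0,-2,0,0],[0,-3,0,0],[0,-3,0,0],[0,-5,0,0],[0,-8,0,0],[0,-10,0,0],[0,-10,0,0],[0,-20,0,0],[0,-25,0,0],[0,-25,0,0],[0,0,0,0]])

```text
t: 40.52
ee_pos: [573.8, 329.7, 318.8]
orientation: [-1.527, 0.394, -0.405]
ft_force: [0.5, 0.3, -0.4]
width: 23.9
```

```bash
python3 l3.py; python3 look.py|tail -3
```

```text
t 40.5167 pos [573.841 329.651 318.798] xang -29.25 zang 60.75 q [0.503 0.4   1.475 0.    1.256 1.014] w 23.9 F [ 0.526  0.254 -0.409]
wrist pointer_tip 0.91 [316.2 178.9] [611.8 308.1] ang -30.1 r 46.2
wrist index_tip 0.41 [318.4 177.3] [615.  308.6] ang -27.8 r 48.7
wrist tuner_butt 0.94 [279.8 334.1]
c 3.8 s [np.float64(-333.6), np.float64(-332.2), np.float64(-335.4)]
L 30.3 pitch deg 90.6 res [ -2.5   2.7   5.7 -20.   -0.6  -1.1   2.8  -0.8  -2.6   0.4   1.7  -0.2] {'tuner_mouth': array([570.247, 326.245, 178.68 ]), 'tuner_butt': array([569.393, 324.721, 343.672])}
```

Emit:
arm_command(targets=[[8,0,-15,0],[15.9,0,-30.2,0],[15.9,0,-30.2,0],[15.9,0,-30.2,0],[15.9,0,-30.2,0],[15.9,0,-30.2,0],[15.9,0,-30.2,0],[15.9,0,-30.2,0],[15.9,0,-30.2,0],[15.9,0,-30.2,0],[15.9,0,-30.2,0],[15.9,0,-30.2,0],[15.9,0,-30.2,0],[15.9,0,-30.2,0],[15.9,0,-30.2,0],[15.9,0,-30.2,0],[15.9,0,-30.2,0],[15.9,0,-30.2,0],[15.9,0,-30.2,0],[15.9,0,-30.2,0]])

```text
t: 42.78
ee_pos: [553.2, -339.1, 312.0]
orientation: [-1.534, 0.401, -0.4]
ft_force: [-0.2, -0.4, -0.7]
width: 23.7
```

Emit:
arm_command(targets=[[15.9,0,-30.2,0],[15.9,0,-30.2,0],[7,0,-15,0],[0,0,0,-0.11],[0,0,0,-0.11],[0,0,0,-0.11],[0,0,0,-0.11],[0,0,0,-0.11],[0,0,0,-0.11],[0,0,0,-0.11],[0,0,0,0],[0,0,0,0]])

```text
t: 43.78
ee_pos: [551.0, -421.5, 311.9]
orientation: [-1.561, -0.201, 0.201]
ft_force: [0.9, -0.5, -0.7]
width: 23.6
```

```bash
python3 - <<'E'
from w import *
o,M=st(); m=camera_model("wrist"); im=get_image("wrist"); cv2.imwrite("pics/box.png",im)
for t,z in [("pocket",10),("stand_box",0),("figure_a",10),("figure_b",10),("tuner_mouth",o["ee_pos"][2]-127.6),("tuner_butt",o["ee_pos"][2]+37)]:
    print(t,[(round(r["conf"],2),np.round(r["at"],1),np.round(atz("wrist",r["at"],z,m),1)[:2]) for r in tip_of("wrist",t)[:3]])
for t in("stand_box","figure_a"):
  for r in silhouettes("wrist",t)[:2]:
    px=r["pixels"]; ys,xs=np.nonzero(px); rc=cv2.minAreaRect(np.c_[xs,ys].astype(np.float32)); B=cv2.boxPoints(rc)
    print(t,round(r["conf"],2),len(xs),np.round(r["at"]),B.round(0).tolist(),"at z100:",[np.round(atz("wrist",b,100,m)[:2]).tolist() for b in B], "cen z130",np.round(atz("wrist",r["at"],130,m)[:2]))
E
```

```text
t 43.7833 pos [ 550.974 -421.461  311.884] xang 14.68 zang 104.68 q [-0.67   0.462  1.397  0.     1.283 -0.926] w 23.6 F [ 0.948 -0.472 -0.701]
pocket [(0.85, array([284.7,  79.9]), array([ 527.1, -312.5]))]
stand_box [(0.71, array([282. , 128.8]), array([ 539. , -370.5]))]
figure_a [(0.94, array([286.3,  24.5]), array([ 513.2, -253.1])), (0.57, array([282.2, 128.7]), array([ 539. , -369.8]))]
figure_b [(0.94, array([286.3,  24.5]), array([ 513.2, -253.1])), (0.57, array([282.2, 128.7]), array([ 539. , -369.8]))]
tuner_mouth [(0.74, array([ 21.2, 168.6]), array([ 339.6, -443.3])), (0.69, array([283.1, 206. ]), array([ 552.2, -420. ]))]
tuner_butt [(0.91, array([184. , 234.5]), array([ 508.8, -391.9])), (0.87, array([280. , 330.9]), array([ 550. , -420.8])), (0.25, array([279.2, 226.4]), array([ 539.2, -380.9]))]
stand_box 0.83 8200 [287.  76.] [[252.0, 0.0], [324.0, 0.0], [324.0, 162.0], [252.0, 162.0]] at z100: [[481.0, -260.0], [545.0, -243.0], [588.0, -386.0], [515.0, -405.0]] cen z130 [ 529. -317.]
figure_a 0.98 1373 [285. 131.] [[266.0, 107.0], [304.0, 107.0], [304.0, 151.0], [266.0, 151.0]] at z100: [[516.0, -348.0], [553.0, -338.0], [565.0, -381.0], [527.0, -391.0]] cen z130 [ 540. -364.]
figure_a 0.93 1398 [287.  16.] [[265.0, 0.0], [310.0, 0.0], [310.0, 34.0], [265.0, 34.0]] at z100: [[492.0, -257.0], [532.0, -246.0], [540.0, -273.0], [499.0, -284.0]] cen z130 [ 517. -271.]
```

Emit:
arm_command(targets=[[0.7,0,18.4,0],[0.7,0,18.4,0],[0.7,0,18.4,0],[0.7,0,18.4,0],[0.7,0,18.4,0],[0.6,0,18.5,0],[0,0,0,0],[0,20,0,0],[0,20,0,0],[0,15,0,0],[0,0,0,0],[0,0,0,0]])

```text
t: 45.23
ee_pos: [526.9, -314.2, 256.4]
orientation: [-1.56, -0.203, 0.204]
ft_force: [0.8, -0.1, -0.0]
width: 23.8
```

```bash
python3 - <<'E'
from w import *
o,M=st(); E=np.array([527,-312.5])
for c in("scene","top","wrist"):
    m=camera_model(c); get_image(c); z=o["ee_pos"][2]-127.6
    for t,zz in(("tuner_mouth",z),("tuner_butt",z+165),("pocket",10),("figure_a",10)): print(c,t,[(round(r["conf"],2),np.round(r["at"],1),np.round(atz(c,r["at"],zz,m),1)[:2]) for r in tip_of(c,t)[:3] if np.linalg.norm(atz(c,r["at"],zz,m)[:2]-E)<80])
E
```

```text
t 45.2333 pos [ 526.853 -314.17   256.432] xang 14.85 zang 104.85 q [-0.557  0.389  1.641 -0.     1.113 -0.816] w 23.8 F [ 0.795 -0.124 -0.03 ]
scene tuner_mouth [(0.56, array([211.6, 142. ]), array([ 523.8, -306.7]))]
scene tuner_butt [(0.95, array([179.9, 114.3]), array([ 595.8, -306. ])), (0.85, array([201.8,  98.3]), array([ 526.7, -303.7]))]
scene pocket [(0.67, array([217. , 167.6]), array([ 522.6, -309.3]))]
scene figure_a [(0.55, array([199.5, 161. ]), array([ 538.5, -366.7]))]
top tuner_mouth []
top tuner_butt []
top pocket []
top figure_a [(0.55, array([326. , 212.9]), array([ 516.3, -256.1]))]
wrist tuner_mouth [(0.66, array([283. , 207.2]), array([ 528.7, -313.8]))]
wrist tuner_butt [(0.91, array([280.8, 335.6]), array([ 527. , -315.4])), (0.45, array([278.3, 227.1]), array([ 515. , -273.8]))]
wrist pocket [(0.78, array([281.8, 176.2]), array([ 527.5, -311.5]))]
wrist figure_a [(0.65, array([283.6, 124.5]), array([ 514.3, -254.3]))]
```

Mouth and pocket agree within about 3 mm in both the wrist and scene views. Insert.

Emit:
arm_command(targets=[[0,10,0,0],[0,10,0,0],[0,10,0,0],[0,10,0,0],[0,10,0,0],[0,10,0,0],[0,10,0,0],[0,10,0,0],[0,10,0,0],[0,10,0,0],[0,8,0,0],[0,6,0,0],[0,0,0,0],[0,0,0,0]])

```text
t: 47.15
ee_pos: [526.9, -313.8, 142.6]
orientation: [-1.561, -0.203, 0.204]
ft_force: [-0.2, -0.4, -1.3]
width: 23.6
```

No contact force on the way in, so the mouth is about 15 mm above the bench. Release, wait, then go straight up.

Emit:
arm_command(targets=[[0,0,0,0],[0,0,0,0],[0,0,0,0],[0,0,0,0],[0,0,0,0],[0,0,0,0],[0,0,0,0],[0,0,0,0],[0,0,0,0],[0,0,0,0]], gripper=65)

```text
t: 47.98
ee_pos: [527.0, -313.8, 142.9]
orientation: [-1.561, -0.204, 0.204]
ft_force: [-0.2, 0.9, -0.2]
width: 57.0
```

Emit:
arm_command(targets=[[0,-8,0,0],[0,-12,0,0],[0,-20,0,0],[0,-20,0,0],[0,-25,0,0],[0,-25,0,0],[0,-25,0,0],[0,-25,0,0],[0,-25,0,0],[0,0,0,0]])

```text
t: 48.82
ee_pos: [529.0, -315.1, 335.0]
orientation: [-1.568, -0.21, 0.198]
ft_force: [0.6, -0.0, 0.6]
width: 56.7
```

```bash
python3 - <<'E'
from w import *
o,M=st(); E=np.array([527,-312.5]); S=np.array([571.9,331.3])
for c in("scene","wrist","top"):
    m=camera_model(c); get_image(c)
    for t,z,Q in(("tuner_mouth",10,E),("tuner_butt",173,E),("pocket",10,E),("figure_a",10,E),("pointer_tip",66.5,S),("index_tip",66.5,S)): print(c,t,[(round(r["conf"],2),np.round(r["at"],1),np.round(atz(c,r["at"],z,m),1)[:2]) for r in tip_of(c,t)[:3] if np.linalg.norm(atz(c,r["at"],z,m)[:2]-Q)<80])
E
```

```text
t 48.8167 pos [ 529.043 -315.05   335.034] xang 14.87 zang 104.87 q [-0.556  0.314  1.564  0.     1.254 -0.816] w 56.7 F [ 0.594 -0.048  0.598]
scene tuner_mouth []
scene tuner_butt [(0.69, array([207. , 130.4]), array([ 525.9, -312.8]))]
scene pocket [(0.89, array([217.9, 166.2]), array([ 517.2, -310.9])), (0.46, array([217.7, 149.4]), array([ 472., -356.]))]
scene figure_a [(0.74, array([231.6, 173.5]), array([ 510.6, -261.3])), (0.5, array([199.6, 159.8]), array([ 535.1, -369.7]))]
scene pointer_tip [(0.65, array([379.1, 316.5]), array([613.4, 306.1]))]
scene index_tip [(0.55, array([380.7, 317.3]), array([612.6, 309.9])), (0.45, array([391., 317.]), array([597. , 327.3]))]
wrist tuner_mouth [(0.72, array([285. , 166.6]), array([ 530.8, -310.1]))]
wrist tuner_butt [(0.56, array([281.9, 202.3]), array([ 527.6, -316.1]))]
wrist pocket [(0.6, array([281.5, 166.6]), array([ 526.2, -311.3]))]
wrist figure_a [(0.92, array([285.6, 124.1]), array([ 516.9, -255.5])), (0.85, array([281.7, 208.6]), array([ 541.9, -369.1]))]
wrist pointer_tip []
wrist index_tip []
top tuner_mouth []
top tuner_butt []
top pocket [(0.68, array([343.9, 207.7]), array([ 532.3, -313.4]))]
top figure_a [(0.65, array([325.7, 214.4]), array([ 511.6, -255. ])), (0.59, array([359.8, 203.9]), array([ 543.8, -364.4]))]
top pointer_tip [(0.66, array([143.3, 183.2]), array([608.1, 309.4]))]
top index_tip [(0.53, array([131.9, 195.5]), array([570.3, 343.4])), (0.52, array([143.2, 183.3]), array([607.8, 309.7]))]
```

The tool is standing in the pocket with its butt at z about 173, directly over the opening. The pointer is still on the index and the robot is clear.

```bash
python3 -c "
from workcell import close_job
print(close_job())"
```

```text
the job is handed in; nothing more can be done
None
```

The job is done and handed in at about 49 s; the hand-in gives no verdict.

**What I did:**
- I stood the tuning tool up by pivoting its hood against the tray's end wall, then regrasped it higher.
- I set it over the capacitor shaft with the blade in the slot and turned it clockwise about 1.57 rad, until the pointer met the index tab.
- I lifted it straight off and stood it hood down in the empty middle opening of the stand box.

**Last checks:**
- **Pointer:** after the lift, the pointer and index tips were about 3 mm apart by the wrist camera. At the end they were about 4 mm apart by the scene camera and under 1 mm by the top camera, against a 5 mm limit. The close-up taken before the lift showed them tip to tip.
- **Tool in the box:** the wrist camera put the mouth within about 5 mm of the opening's centre, and the butt was directly above the opening at the height expected for standing on the floor.
- **Bystanders:** the two figures in the box showed no movement beyond measuring noise. I did not re-measure the other bystanders or the small trimmer. The arm and gripper end well clear of everything.

**What went wrong or disagreed:**
- The first grasp closed on nothing because I lifted before the fingers had shut.
- While I was uprighting the tool, it slid in the grip and its hood caught the tray's rim, with up to about 27 N on the wrist. My first pose fit then disagreed with the pictures until I added a third parameter.
- Some network detections were wrong where the gripper hid the point, and I set those aside.
- I never measured the blade's depth in the slot directly. I judged it seated from the contact height (about 199 mm against 199.6 predicted) and from the pointer following the turn.

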